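# Close and lock the sliding panel of an oil-filter box

## Task

With the gripper kept empty, push the sliding panel of the low steel oil-filter box fully home against its end stop with a fingertip, then set a fingertip in the slot of the round quarter-turn fastener on the panel and turn it clockwise, as seen from above, as far as it goes, so that its claw hooks behind the upright pin and the panel is locked. Slide the panel home before you turn the fastener. Leave the shakers, jar, garlic, spoon and timer standing round the box where they are: nothing is picked up or moved aside.

Things in the scene. Friction and masses are not known exactly. Their poses are not given: they have to be found in the camera images.
- filter_box: Low stainless box, fixed, 190 (its x) x 270 (its y) x 50 mm high to its flat deck, on a wooden hob cover whose top is z = 0.0785 m. Origin at the centre of its underside, z up. Its deck carries two guide rails along y (outer faces at x = +-72 mm, 12 mm high) with the sliding panel between them, and an end stop 10 mm high at y = +94 mm.
- deck (a point): Point on the box's deck at x = 0, y = -120 mm, z = 50 mm in the box frame. The deck is flat and clear here, from the panel's -y end face to the box's edge at y = -135 mm.
- keeper (a point): Top of the keeper, a fixed upright steel pin 12 mm across and 21 mm high on the deck beyond the end stop, at x = 0, y = +118 mm in the box frame. When locked, the claw of the tongue stands behind this pin (on its +y side), so the panel can slide back only about 3.5 mm.
- panel_push (a point): Middle of the panel's upright end face on its -y side: the face to push towards the box's +y. Axes as the box's. The panel is a steel slab 130 (x) x 135 (y) x 21 mm; underside 51 mm, top 72 mm above the box's underside, this point 63 mm. At home this face is at x = 0, y = -45 mm in the box frame.
- panel (a joint): How far the panel is open (m): 0 = fully home, grows as it slides towards the box's -y, at most 0.08; starts at 0.03 to 0.065. Friction about 6 N; stays where it is left.
- slot_near (a point): Point on the slot's middle line, 24 mm from the fastener's axis, level with the panel's top. Fastener: steel disc 96 mm across, flush in the panel, upright axis 75 mm in +y from the panel's push face. Slot across its middle: 76 x 36 mm, 16 deep. The frame turns with the disc: x along the slot (axis at x = +24 mm), y to the tongue. At angle 0 this is the slot's end at the box's -y.
- slot_mid (a point): Middle of the slot's mouth: on the fastener's axis, level with the panel's top; at home at x = 0, y = +30 mm in the box frame. Axes as slot_near.
- tongue_tip (a point): End of the fastener's tongue: a flat bar 14 mm wide, 8 mm thick, lying 1 mm above the panel at right angles to the slot, reaching 104 mm from the fastener's axis (this point: 100 mm, on its top), with a claw 20 mm wide hanging 12 mm below the bar at its end. It points to the box's -x when open and to +y, over the keeper pin, when locked.
- fastener (a joint): Angle of the quarter-turn fastener (rad): 0 = open, grows clockwise seen from above, 1.571 = locked, at its stop; starts at 0 to 0.4. Friction about 0.12 N m; stays where it is left. With the panel a few mm short of home the claw strikes the pin; far short, it misses it.
- pepper_shaker: Steel shaker, 55 mm across, 86 mm high; a loose bystander near the box, to be left alone. Origin at the centre of its underside.
- spice_jar: Black-capped spice jar, 41 mm across, 105 mm high; a loose bystander near the box, to be left alone. Origin at the centre of its underside.
- garlic_bulb: Garlic bulb, 60 mm; a loose bystander near the box, to be left alone. Origin at the centre of its underside.
- steel_shaker: Steel shaker, 55 mm across, 79 mm high; a loose bystander near the box, to be left alone. Origin at the centre of its underside.
- tasting_spoon: Tasting spoon lying flat, 174 mm long along its own x; a loose bystander near the box, to be left alone. Origin at the centre of its underside.
- kitchen_timer: Round wind-up timer, 66 mm across, 48 mm high; a loose bystander near the box, to be left alone. Origin at the centre of its underside.

How it is judged:
By the outcome, as a careful person would: the job done as asked, in the order asked, and still so for the second after the job is handed in, with the robot touching nothing.
It also fails if it takes over 48 s, if anything falls off the work surface, if the arm or the gripper's body presses on something with over 40 N, if the wrist force passes 120 N, or if a joint passes its speed limit or range.

## Robot

A 6-joint arm with a two-finger parallel gripper is mounted at the origin on a cart in front of the work surface, level with it; the furniture and walls round the work are solid. World frame = base frame: x ahead of the robot, y to its left, z up, the work surface at z = 0. Lengths are in m, angles in rad, forces in N, time in s.
With the tool pointing down it reaches from about 0.3 to 0.875 m from the base axis. Payload 6.4 kg.
Tool frame: the origin (TCP) lies midway between the tips of the shut fingers; the grasp point (between the pads) lies 19 mm behind it; z points along the fingers, y is the line along which they close (so a half turn about z gives the same grasp; the last joint's range is limited). The gripper opens to 85 mm and grips with 20 to 120 N. Pads are 22 mm wide; open, the fingers measure 114 mm over their backs; the gripper's body (76 mm by 85 mm) begins 54 mm behind the grasp point. The pads swing forward as they close: fully open they stand 13 mm farther back than shut.
Start: joints at [-1.554, 0.181, 1.607, -0, 1.354, -0.206], TCP at [0.127, -0.561, 0.231] pointing down, gripper open.
Joint ranges: [-2.99, 2.99], [-0.89, 2.07], [0.3, 2.58], [-1.14, 4.28], [0, 2.63], [-3.12, 3.12]. Speed limits (rad/s): [2.57, 2.57, 3.01, 3.14, 3.14, 3.14].

## Interface

Orientations are given as a rotation vector (axis times angle).
In Python, from bench import manip, optics gives the robot as it stands.
- The arm moves only by the shell command python3 -m handwheel 'ROWS'. ROWS is JSON, a list of rows, each an object with "translation": the shift along the tool's x, y, z in mm, a list of three; "rot": the turn, a rotation vector about the tool's x, y, z in rad, a list of three; "gripper": the opening, from -1 (shut) to 1 (fully open). In form: [{"translation": [x, y, z], "rot": [ax, ay, az], "gripper": gripper}, ...]. A call has 1 to 5 rows; each row is the pose to reach, as a shift and turn from the pose commanded when the call began, along the tool's axes at that moment; what a row does not reach only later rows make up. A row lasts 1/8 s, in which the tool goes at most 62.5 mm and 10.7 degrees, less where a joint would pass 70% of its speed; a pose out of reach is approached as far as the arm can. A call with a gripper value outside its range is refused whole. The fingers move at their own pace and stop on an object; the grip force is fixed at half the most. Time passes only in rows, so rows that repeat a pose let the fingers close. It gives the time, the measured TCP pose, the force, the opening and the grip force at its end, in the units of the state.
- manip.get_obs(): the state, without advancing time (a new reading comes with each control period).
- optics.grab_frame(name): name is "scene" or "top" or "wrist"; returns a dict with "image" (400x640x3 uint8, blue, green, red), "fx", "fy", "cx", "cy" (pixels), "world_from_camera" (4x4, takes a point from camera to world coordinates). Camera axes: x right, y up, looking along -z (the intrinsics and any distortion apply to the point x, -y, -z); pixel columns grow to the right and rows downward; lengths in m; the calibration is good to about 2 mm. A picture is of the moment at which its call begins. There is no depth.
- manip.sign_off(): hands the job in; it is judged then, once.
The state is a dict: "t": time; "joint_pos": joint angles; "dq": joint speeds; "joint_torque": joint torques, N m; "tool_pos": TCP position; "ee_rot": TCP orientation; "force": force on the tool from outside, world axes, zero at the start; "torque": the same for the moment, N m; "opening": finger opening in m; "grasp_force": force on a finger pad.
Only numpy, scipy, OpenCV 4.12 (cv2) and the standard library are available. Lean on these libraries where they do the work, as an engineer would, in place of code of your own. Each camera call takes 0.05 s, during which the arm holds its last target. There are 200 camera calls.

## Working session

There is one attempt and no reset: what is moved stays moved. The work goes in short steps, Python scripts to look and compute and a shell command to move; the robot and the scene stay as the last step left them, time stands still between calls to the robot, and variables do not carry over. Pictures are saved under pics/ and viewed, at most 10 in all, crops included, and the job is handed in when it is done.

```bash
mkdir -p pics; cat > h.py <<'E'
import numpy as np, cv2
from bench import manip, optics
def ray(f,u,v):
    M=np.array(f["world_from_camera"]); d=M[:3,:3]@np.array([(u-f["cx"])/f["fx"],-(v-f["cy"])/f["fy"],-1]); return M[:3,3],d
def onplane(f,u,v,z):
    o,d=ray(f,u,v); return o+d*(z-o[2])/d[2]
def proj(f,p):
    M=np.linalg.inv(np.array(f["world_from_camera"])); c=M[:3,:3]@np.array(p)+M[:3,3]; return f["cx"]+f["fx"]*c[0]/-c[2], f["cy"]-f["fy"]*c[1]/-c[2]
E
python3 - <<'E'
from h import *
for n in("top","scene"):
    f=optics.grab_frame(n); cv2.imwrite(f"pics/{n}0.png",f["image"]); print(n,{k:v for k,v in f.items() if k!="image"})
print(manip.get_obs())
E
```

```text
top {'fx': 503.00954968009063, 'fy': 503.00954968009063, 'cx': 311.4204817972562, 'cy': 200.52223835660092, 'world_from_camera': array([[-7.97236940e-04,  9.94536705e-01, -1.04384422e-01,
         4.87129674e-01],
       [-9.99762008e-01, -3.06839873e-03, -2.15988928e-02,
        -4.55354661e-02],
       [-2.18011847e-02,  1.04342360e-01,  9.94302459e-01,
         1.39201273e+00],
       [ 0.00000000e+00,  0.00000000e+00,  0.00000000e+00,
         1.00000000e+00]])}
scene {'fx': 388.64632302838737, 'fy': 388.64632302838737, 'cx': 322.9893766478597, 'cy': 198.42912962486952, 'world_from_camera': array([[ 0.81359231,  0.35897397, -0.45738959,  0.23397746],
       [-0.58101704,  0.53179324, -0.61612916, -0.53047831],
       [ 0.02206236,  0.76702909,  0.64123289,  0.67534869],
       [ 0.        ,  0.        ,  0.        ,  1.        ]])}
{'t': 0.1, 'joint_pos': array([-1.55432835e+00,  1.81499184e-01,  1.60791425e+00,  3.26089587e-05,
        1.35380043e+00, -2.06260855e-01]), 'dq': array([ 2.85138468e-04, -2.47043985e-03, -3.79355212e-03, -9.31866537e-05,
        1.48306943e-03,  1.49253445e-03]), 'joint_torque': array([ 9.19223130e-04, -4.45872545e+01, -3.52237701e+01, -2.59238568e-04,
        4.16915209e-03,  1.84840286e-05]), 'tool_pos': array([ 0.12705355, -0.56027455,  0.23045299]), 'ee_rot': array([-3.12053201e+00, -3.48948884e-01, -2.90937335e-04]), 'force': array([ 0.34717412, -0.09491418, -0.5144598 ]), 'torque': array([0.00423723, 0.00948434, 0.00549533]), 'grasp_force': 0.0, 'opening': 0.08532750521563567}
```

View pics/top0.png

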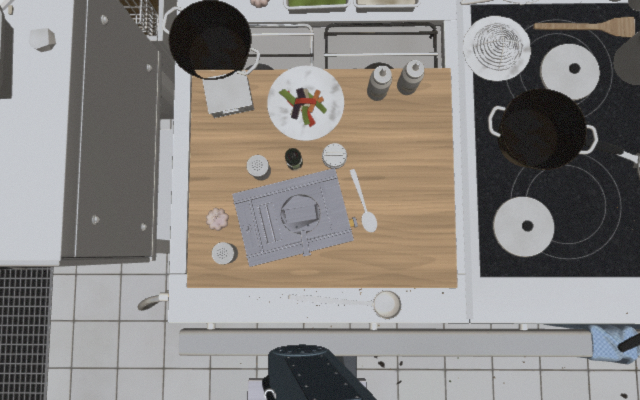

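View pics/scene0.png

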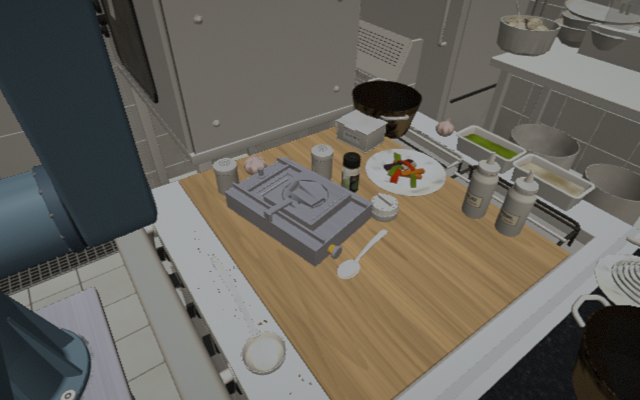

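Box in the top view at about (234–354, 170–265), tongue pointing down at (305,245). Enlarging it.

```bash
python3 - <<'E'
from h import *
a=cv2.imread("pics/top0.png")[160:275,205:385]; cv2.imwrite("pics/c1.png",cv2.resize(a,None,fx=4.4,fy=4.4,interpolation=cv2.INTER_CUBIC))
f=optics.grab_frame("top"); im=f["image"]
hsv=cv2.cvtColor(im,cv2.COLOR_BGR2HSV); 
m=((hsv[...,1]<60)&(hsv[...,2]<190)).astype(np.uint8)*255; m[:160]=0;m[275:]=0;m[:,:225]=0;m[:,370:]=0
m=cv2.morphologyEx(m,cv2.MORPH_OPEN,np.ones((9,9)))
cs=cv2.findContours(m,0,2)[0]; c=max(cs,key=cv2.contourArea); r=cv2.minAreaRect(c); print(cv2.contourArea(c),r)
for p in cv2.boxPoints(r): print(p,onplane(f,*p,0.1285).round(4))
E
```

```text
7949.5 ((292.2153015136719, 218.14671325683594), (78.2384262084961, 108.66014862060547), 75.80890655517578)
[229.95285 193.54066] [0.6382 0.1888 0.1285]
[335.2971 166.9019] [ 0.7055 -0.0789  0.1285]
[354.47775 242.75276] [ 0.5133 -0.1257  0.1285]
[249.13351 269.39154] [0.4473 0.1376 0.1285]
```

View pics/c1.png

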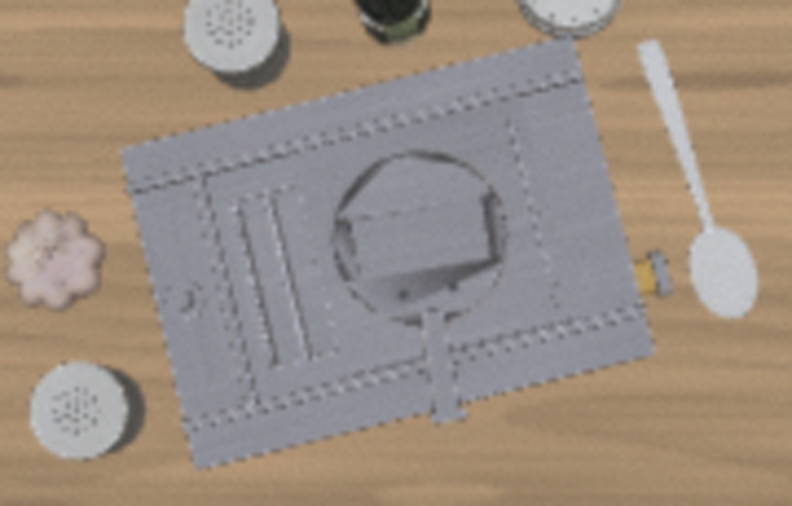

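Keeper at crop (188,300), disc centre (420,238), tongue tip (449,412), panel push edge (512,120)–(555,305), so box +y is image left (world +y).

```bash
cat >> h.py <<'E'
def fitbox(P): # P: TL,TR,BR,BL world = (+x,+y),(+x,-y),(-x,-y),(-x,+y)
    L=np.array([[95,135],[95,-135],[-95,-135],[-95,135]])/1e3; P=np.array(P)[:,:2]; c=P.mean(0); A=(P-c).T@L
    th=np.arctan2(A[1,0]-A[0,1],A[0,0]+A[1,1]); R=np.array([[np.cos(th),-np.sin(th)],[np.sin(th),np.cos(th)]])
    return c,th,R,(P-c-L@R.T)*1e3
E
python3 - <<'E'
from h import *
f=optics.grab_frame("top")
cr=lambda u,v:(205+u/4.4-.4,160+v/4.4-.4)
P=[onplane(f,*cr(*p),0.1285) for p in((122,150),(575,40),(652,355),(197,468))]
c,th,R,res=fitbox(P); print(c,th,np.degrees(th),res.round(1))
for n,p,z in(("keeper",(188,300),.1495),("disc",(420,238),.1505),("tip",(449,412),.1595),("face1",(512,120),.1505),("face2",(555,305),.1505),("slotL",(345,252),.1505),("slotR",(492,230),.1505),("tbase",(430,315),.1595)):
    w=onplane(f,*cr(*p),z); print(n,w.round(4),((w[:2]-c)@R*1e3).round(1))
s=optics.grab_frame("scene")
for x,y,z in((95,135,50),(95,-135,50),(-95,-135,50),(-95,135,50),(0,118,71)):
    w=np.r_[R@[x/1e3,y/1e3]+c,.0785+z/1e3]; print(np.round(proj(s,w)))
a=s["image"][140:270,215:385];cv2.imwrite("pics/c2.png",cv2.resize(a,None,fx=4.5,fy=4.5,interpolation=cv2.INTER_CUBIC))
E
```

```text
[0.57850731 0.02990029] 0.23875414821290034 13.679605033840115 [[-1.1 -0.8]
 [-1.8  0. ]
 [ 1.3  2.3]
 [ 1.5 -1.5]]
keeper [0.5502 0.1403 0.1495] [ -1.4 114. ]
disc [0.5848 0.0096 0.1505] [  1.3 -21.2]
tip [ 0.4873 -0.007   0.1595] [-97.3 -14.3]
face1 [ 0.6515 -0.0423  0.1505] [ 53.9 -87.5]
face2 [ 0.5469 -0.0661  0.1505] [-53.4 -85.9]
slotL [0.577  0.0519 0.1505] [ 3.7 21.7]
slotR [ 0.5892 -0.0309  0.1505] [ -4.  -61.6]
tbase [0.5411 0.0036 0.1595] [-42.6 -16.7]
[284. 156.]
[372. 203.]
[314. 252.]
[223. 191.]
[260. 168.]
```

View pics/c2.png

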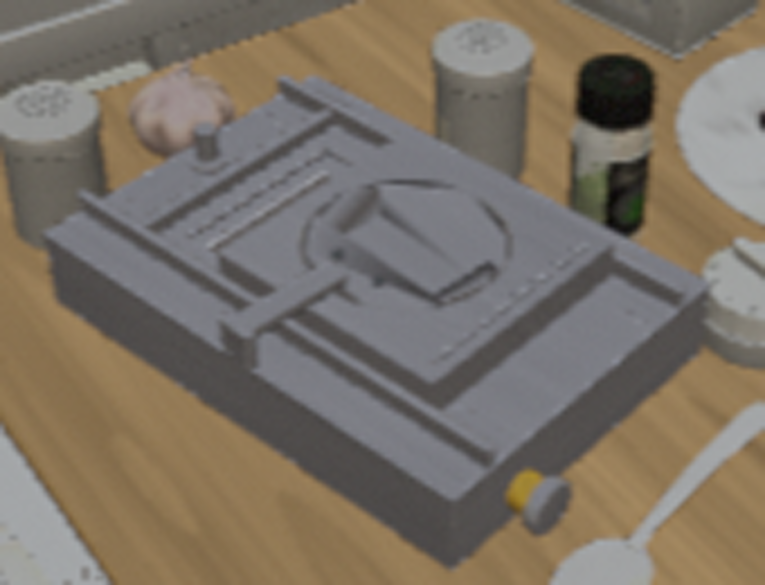

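Scene view agrees within a pixel or two: corners (316,251), (226,193), (372,204) and keeper (261,168) match the fitted box. Panel is open about 50 mm and the fastener is near 0.08 rad.

```bash
cat >> h.py <<'E'
from scipy.spatial.transform import Rotation as Ro
C=np.array([.5785,.0299]); TH=.2388
RB=np.array([[np.cos(TH),-np.sin(TH)],[np.sin(TH),np.cos(TH)]])
def plan(xb,yb,z,cw=0.,flip=0):
    """rows to reach: box-frame x,y (mm), world z (m); tool y along box y turned clockwise by cw"""
    o=manip.get_obs(); R=Ro.from_rotvec(o["ee_rot"]); p=np.r_[RB@[xb/1e3,yb/1e3]+C,z]
    a=TH-cw+np.pi*flip; y=np.array([-np.sin(a),np.cos(a),0]); zz=np.array([0,0,-1.]); x=np.cross(y,zz)
    T=Ro.from_matrix(np.c_[x,y,zz]); 
    print("target",p.round(4),"trans",(R.inv().apply(p-o["tool_pos"])*1e3).round(1),"rot",(R.inv()*T).as_rotvec().round(3))
def where():
    o=manip.get_obs(); R=Ro.from_rotvec(o["ee_rot"]); y=R.as_matrix()[:2,1]@RB
    print("t",round(o["t"],2),"box xy",((o["tool_pos"][:2]-C)@RB*1e3).round(1),"z",o["tool_pos"][2].round(4),"cw",np.arctan2(y[0],y[1]).round(3),"F box",np.r_[o["force"][:2]@RB,o["force"][2]].round(1),"Tz",o["torque"][2].round(2),"q",o["joint_pos"].round(2),"open",round(o["opening"],4))
E
python3 - <<'E'
from h import *
f=optics.grab_frame("scene")
for u,v,z in((351.2,195.6,.1505),(311,225.1,.1505)): print(((onplane(f,u,v,z)[:2]-C)@RB*1e3).round(1))
where(); plan(0,-122,.2,0,0); plan(0,-122,.2,0,1)
E
```

```text
[ 63.3 -99.9]
[-61.2 -97.1]
t 0.3 box xy [-578.3 -467. ] z 0.231 cw -3.126 F box [ 0.4 -0.9 -0.7] Tz -0.03 q [-1.55  0.18  1.61 -0.    1.35 -0.21] open 0.0854
target [ 0.6074 -0.0886  0.2   ] trans [ 572.7 -354.2   31.2] rot [-0.000e+00  1.000e-03  3.126e+00]
target [ 0.6074 -0.0886  0.2   ] trans [ 572.7 -354.2   31.2] rot [-0.001 -0.    -0.016]
```

```bash
python3 -m handwheel '[{"translation":[60,-38,0],"rot":[0,0,0],"gripper":-1},{"translation":[110,-70,0],"rot":[0,0,0],"gripper":-1},{"translation":[160,-102,0],"rot":[0,0,0],"gripper":-1},{"translation":[210,-134,0],"rot":[0,0,0],"gripper":-1},{"translation":[260,-165,0],"rot":[0,0,0],"gripper":-1}]'
python3 -m handwheel '[{"translation":[50,-32,0],"rot":[0,0,0],"gripper":-1},{"translation":[100,-64,0],"rot":[0,0,0],"gripper":-1},{"translation":[150,-96,0],"rot":[0,0,0],"gripper":-1},{"translation":[200,-128,0],"rot":[0,0,0],"gripper":-1},{"translation":[250,-160,0],"rot":[0,0,0],"gripper":-1}]'
python3 -c "
from h import *
where(); plan(0,-124,.2,0,1)"
```

```text
t: 0.92
tool_pos: [0.3453, -0.3408, 0.2315]
ee_rot: [3.122, 0.349, 0.001]
force: [0.1, -0.2, -0.5]
opening: 0.0003
grasp_force: 0.0
t: 1.55
tool_pos: [0.5539, -0.1296, 0.2315]
ee_rot: [3.122, 0.349, 0.001]
force: [0.6, -0.7, 0.2]
opening: -0.0
grasp_force: 0.0
t 1.55 box xy [ -61.6 -149.1] z 0.2315 cw -3.126 F box [ 0.5 -0.8  0.2] Tz 0.04 q [-0.44  0.17  1.62 -0.    1.35  0.91] open -0.0
target [ 0.6078 -0.0906  0.2   ] trans [ 61.2 -26.1  31.5] rot [ 0.001 -0.    -0.016]
```

```bash
python3 -m handwheel '[{"translation":[30,-13,0],"rot":[0,0,-0.016],"gripper":-1},{"translation":[61,-26,0],"rot":[0,0,-0.016],"gripper":-1},{"translation":[61,-26,30],"rot":[0,0,-0.016],"gripper":-1},{"translation":[61,-26,60],"rot":[0,0,-0.016],"gripper":-1},{"translation":[61,-26,60],"rot":[0,0,-0.016],"gripper":-1}]'
python3 -c "
from h import *
where(); plan(0,-124,.135,0,1)
f=optics.grab_frame('top'); cv2.imwrite('pics/t2.png',cv2.resize(f['image'][150:280,205:385],None,fx=4.4,fy=4.4))
f=optics.grab_frame('scene'); cv2.imwrite('pics/s2.png',cv2.resize(f['image'][120:270,215:395],None,fx=4,fy=4))"
```

```text
t: 2.17
tool_pos: [0.6045, -0.0915, 0.1684]
ee_rot: [-3.117, -0.374, 0.008]
force: [0.3, -0.2, 0.3]
opening: 0.0002
grasp_force: 0.0
t 2.17 box xy [  -3.5 -124.1] z 0.1684 cw 3.141 F box [ 0.2 -0.3  0.3] Tz 0.02 q [-0.34  0.32  1.56 -0.    1.26  0.99] open 0.0002
target [ 0.6078 -0.0906  0.135 ] trans [ 3.7 -0.  33.4] rot [-0.003  0.005  0.   ]
```

View pics/s2.png

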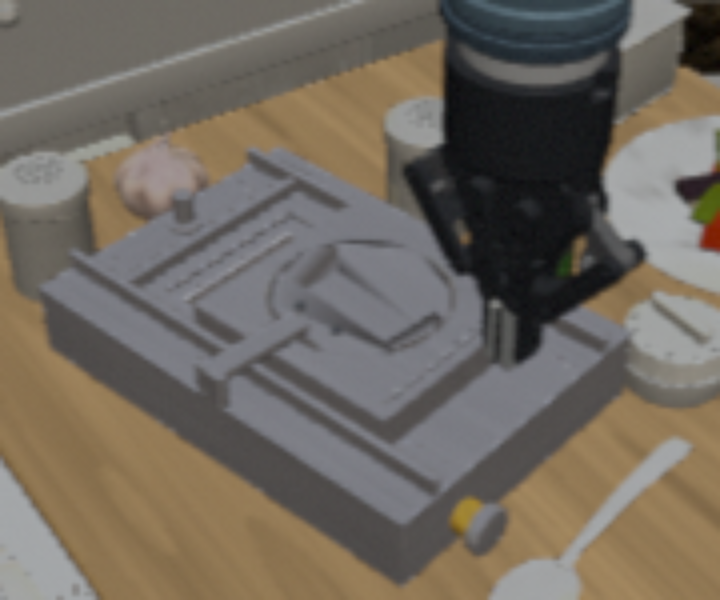

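The tip hovers over the clear deck at about (510,340), in front of the panel's end face. Descending.

```bash
python3 -m handwheel '[{"translation":[3.5,0,15],"rot":[0,0,0],"gripper":-1},{"translation":[3.5,0,33],"rot":[0,0,0],"gripper":-1},{"translation":[3.5,0,33],"rot":[0,0,0],"gripper":-1}]'
python3 -c "
from h import *
where()"
python3 -m handwheel '[{"translation":[0,-8,0],"rot":[0,0,0],"gripper":-1},{"translation":[0,-16,0],"rot":[0,0,0],"gripper":-1},{"translation":[0,-24,0],"rot":[0,0,0],"gripper":-1},{"translation":[0,-32,0],"rot":[0,0,0],"gripper":-1},{"translation":[0,-40,0],"rot":[0,0,0],"gripper":-1}]'
python3 -c "
from h import *
where()"
```

```text
t: 2.65
tool_pos: [0.6083, -0.091, 0.1359]
ee_rot: [-3.117, -0.374, 0.006]
force: [-0.4, -0.0, -0.5]
opening: 0.0001
grasp_force: 0.0
t 2.65 box xy [   0.3 -124.5] z 0.1359 cw -3.142 F box [-0.4  0.  -0.5] Tz 0.03 q [-0.34  0.37  1.58  0.    1.2   0.99] open 0.0001
t: 3.28
tool_pos: [0.6009, -0.054, 0.139]
ee_rot: [3.116, 0.374, 0.002]
force: [1.4, -7.4, -2.7]
opening: 0.0
grasp_force: 3.8
t 3.27 box xy [  1.9 -86.8] z 0.139 cw -3.142 F box [-0.4 -7.5 -2.7] Tz 0.04 q [-0.28  0.34  1.61 -0.    1.19  1.05] open 0.0
```

```bash
python3 -m handwheel '[{"translation":[-1,-6,2],"rot":[0,0,0],"gripper":-1},{"translation":[-2,-12,3],"rot":[0,0,0],"gripper":-1},{"translation":[-2,-18,3],"rot":[0,0,0],"gripper":-1},{"translation":[-2,-22,3],"rot":[0,0,0],"gripper":-1},{"translation":[-2,-22,3],"rot":[0,0,0],"gripper":-1}]'
python3 -c "
from h import *
where()"
```

```text
t: 3.9
tool_pos: [0.5953, -0.0326, 0.1378]
ee_rot: [3.116, 0.374, 0.008]
force: [2.4, -4.0, 3.7]
opening: 0.0
grasp_force: 2.4
t 3.9 box xy [  1.5 -64.7] z 0.1378 cw 3.141 F box [ 1.4 -4.5  3.7] Tz 0.05 q [-0.25  0.32  1.64 -0.    1.18  1.08] open 0.0
```

```bash
python3 -m handwheel '[{"translation":[0,-3,0],"rot":[0,0,0],"gripper":-1},{"translation":[0,-5,0],"rot":[0,0,0],"gripper":-1},{"translation":[0,-6,0],"rot":[0,0,0],"gripper":-1},{"translation":[0,-6,0],"rot":[0,0,0],"gripper":-1}]'
python3 -c "
from h import *
where()"
```

```text
t: 4.4
tool_pos: [0.5938, -0.027, 0.1376]
ee_rot: [3.116, 0.374, 0.008]
force: [2.0, -5.3, 5.6]
opening: 0.0
grasp_force: 2.8
t 4.4 box xy [  1.4 -58.9] z 0.1376 cw 3.142 F box [ 0.6 -5.6  5.6] Tz -0.07 q [-0.24  0.32  1.64 -0.    1.18  1.09] open 0.0
```

```bash
python3 -m handwheel '[{"translation":[-1,-2,0],"rot":[0,0,0],"gripper":-1},{"translation":[-1,-3,0],"rot":[0,0,0],"gripper":-1},{"translation":[-1,-3,0],"rot":[0,0,0],"gripper":-1}]'
python3 -c "
from h import *
where()"
python3 -m handwheel '[{"translation":[0,-2,0],"rot":[0,0,0],"gripper":-1},{"translation":[0,-3,0],"rot":[0,0,0],"gripper":-1},{"translation":[0,-3,0],"rot":[0,0,0],"gripper":-1}]'
python3 -c "
from h import *
where()"
```

```text
t: 4.78
tool_pos: [0.593, -0.0251, 0.1377]
ee_rot: [3.114, 0.373, 0.011]
force: [4.6, -7.4, 2.5]
opening: 0.0002
grasp_force: 4.3
t 4.78 box xy [  1.1 -56.8] z 0.1377 cw -3.141 F box [ 2.7 -8.3  2.5] Tz -0.09 q [-0.24  0.31  1.64 -0.    1.17  1.09] open 0.0002
t: 5.15
tool_pos: [0.5929, -0.0247, 0.1379]
ee_rot: [3.11, 0.372, 0.012]
force: [6.7, -16.4, -1.1]
opening: -0.0001
grasp_force: 8.8
t 5.15 box xy [  1.1 -56.5] z 0.1379 cw -3.141 F box [  2.6 -17.5  -1.1] Tz -0.07 q [-0.24  0.31  1.65 -0.01  1.17  1.1 ] open -0.0001
```

Force rises with the position stalled, so the panel is against its stop. One firmer press, then back off and up.

```bash
python3 -m handwheel '[{"translation":[0,-3,0],"rot":[0,0,0],"gripper":-1},{"translation":[0,-3,0],"rot":[0,0,0],"gripper":-1}]'
python3 -c "
from h import *
where()"
python3 -m handwheel '[{"translation":[0,12,0],"rot":[0,0,0],"gripper":-1},{"translation":[0,20,0],"rot":[0,0,0],"gripper":-1},{"translation":[0,20,-40],"rot":[0,0,0],"gripper":-1},{"translation":[0,20,-90],"rot":[0,0,0],"gripper":-1},{"translation":[0,20,-90],"rot":[0,0,0],"gripper":-1}]'
python3 -c "
from h import *
where(); plan(0,32,.23,0.08,0)"
```

```text
t: 5.4
tool_pos: [0.5928, -0.0245, 0.138]
ee_rot: [3.106, 0.371, 0.014]
force: [9.1, -25.4, -4.2]
opening: -0.0004
grasp_force: 13.5
t 5.4 box xy [  1.1 -56.2] z 0.138 cw -3.14 F box [  2.9 -26.8  -4.2] Tz -0.07 q [-0.24  0.31  1.65 -0.01  1.17  1.1 ] open -0.0004
t: 6.02
tool_pos: [0.596, -0.0367, 0.2304]
ee_rot: [3.116, 0.375, 0.013]
force: [0.3, 0.2, 0.1]
opening: 0.0003
grasp_force: 0.0
t 6.03 box xy [  1.2 -68.9] z 0.2304 cw 3.141 F box [0.4 0.2 0.1] Tz 0.04 q [-0.26  0.22  1.56  0.    1.35  1.07] open 0.0003
target [0.5709 0.061  0.23  ] trans [  -1.1 -100.9    0. ] rot [ 0.012  0.005 -3.061]
```

```bash
python3 - <<'E'
from h import *
t=optics.grab_frame('top'); s=optics.grab_frame('scene')
a=cv2.resize(t['image'][150:280,215:365],(450,390)); b=cv2.resize(s['image'][130:260,215:330],(345,390))
cv2.imwrite('pics/m3.png',np.hstack([a,b]))
E
```

```text
(no output)
```

View pics/m3.png

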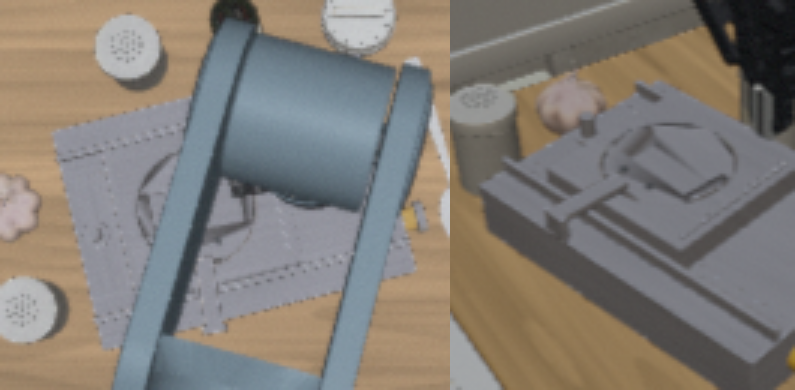

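Panel is now up against the stop, with the disc spanning top-crop (137–257, 205) and the tongue tip at (213,325). Checking the numbers and starting the wrist flip above the box.

```bash
python3 - <<'E'
from h import *
f=optics.grab_frame('top'); g=optics.grab_frame('scene')
for n,u,v,z in(("dl",137,205,.1505),("dr",257,212,.1505),("tip",213,325,.1595)):
    print(n,((onplane(f,215+u/3,150+v/3,z)[:2]-C)@RB*1e3).round(1))
for n,u,v in(("dl",600,162),("dr",738,165),("slot near corner",690,197),("slot right corner",725,182)):
    print(n,((onplane(g,215+(u-450)/3,130+v/3,.1505)[:2]-C)@RB*1e3).round(1))
E
python3 -m handwheel '[{"translation":[0,-30,0],"rot":[0,0,-0.18],"gripper":-0.3},{"translation":[0,-60,0],"rot":[0,0,-0.36],"gripper":-0.3},{"translation":[-1,-100,0],"rot":[0,0,-0.54],"gripper":-0.3},{"translation":[-1,-100,0],"rot":[0,0,-0.72],"gripper":-0.3},{"translation":[-1,-100,0],"rot":[0,0,-0.9],"gripper":-0.3}]'
python3 -m handwheel '[{"translation":[0,0,0],"rot":[0,0,-0.18],"gripper":-0.3},{"translation":[0,0,0],"rot":[0,0,-0.36],"gripper":-0.3},{"translation":[0,0,0],"rot":[0,0,-0.54],"gripper":-0.3},{"translation":[0,0,0],"rot":[0,0,-0.72],"gripper":-0.3},{"translation":[0,0,0],"rot":[0,0,-0.9],"gripper":-0.3}]'
python3 -m handwheel '[{"translation":[0,0,0],"rot":[0,0,-0.18],"gripper":-0.3},{"translation":[0,0,0],"rot":[0,0,-0.36],"gripper":-0.3},{"translation":[0,0,0],"rot":[0,0,-0.54],"gripper":-0.3},{"translation":[0,0,0],"rot":[0,0,-0.72],"gripper":-0.3},{"translation":[0,0,0],"rot":[0,0,-0.9],"gripper":-0.3}]'
python3 -c "
from h import *
where(); plan(0,32,.19,0.08,0)"
```

```text
dl [13.4 76.4]
dr [-15.9 -18.6]
tip [-97.4  37.5]
dl [-32.5  64.7]
dr [ 32.8 -12.1]
slot near corner [-17.3 -11.7]
slot right corner [ 11.8 -18.5]
t: 6.85
tool_pos: [0.5675, 0.0611, 0.2233]
ee_rot: [-2.638, -1.702, 0.004]
force: [-0.5, 0.0, 0.2]
opening: 0.0298
grasp_force: 0.0
t: 7.48
tool_pos: [0.5677, 0.0604, 0.2233]
ee_rot: [-1.636, -2.678, 0.002]
force: [-0.6, 0.1, -0.3]
opening: 0.0299
grasp_force: 0.0
t: 8.1
tool_pos: [0.5677, 0.0604, 0.2233]
ee_rot: [-0.308, -3.123, -0.0]
force: [-0.2, -0.5, -0.4]
opening: 0.03
grasp_force: 0.0
t 8.1 box xy [-3.3 32.2] z 0.2233 cw 0.436 F box [-0.3 -0.4 -0.4] Tz -0.0 q [-0.1   0.18  1.62  0.    1.34 -1.48] open 0.03
target [0.5709 0.061  0.19  ] trans [-3.2  1.2 33.2] rot [ 0.    -0.004 -0.356]
```

```bash
python3 -m handwheel '[{"translation":[-3,0,10],"rot":[0,0,-0.18],"gripper":-0.3},{"translation":[-3,0,35],"rot":[0,0,-0.356],"gripper":-0.3},{"translation":[-3,0,55],"rot":[0,0,-0.356],"gripper":-0.3},{"translation":[-3,0,55],"rot":[0,0,-0.356],"gripper":-0.3}]'
python3 -c "
from h import *
where(); plan(0,31,.14,0.08,0)
s=optics.grab_frame('scene'); cv2.imwrite('pics/s4.png',cv2.resize(s['image'][130:240,220:360],(700,550)))"
```

```text
t: 8.6
tool_pos: [0.5693, 0.0599, 0.1669]
ee_rot: [0.24, -3.126, -0.002]
force: [0.3, 0.9, 0.2]
opening: 0.0297
grasp_force: 0.0
t 8.6 box xy [-1.9 31.3] z 0.1669 cw 0.086 F box [0.5 0.8 0.2] Tz 0.01 q [-0.1   0.24  1.67  0.    1.24 -1.83] open 0.0297
target [0.5712 0.06   0.14  ] trans [-2.1 -0.2 26.9] rot [ 0.002 -0.007 -0.006]
```

View pics/s4.png

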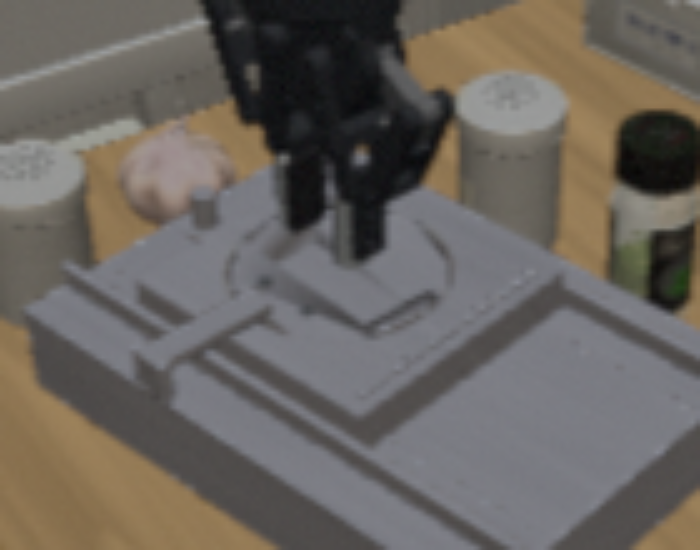

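Both open fingertips hang over the slot, at (300,220) and (360,260), in line with it. Lowering in.

```bash
python3 -m handwheel '[{"translation":[-2,0,10],"rot":[0,0,0],"gripper":-0.3},{"translation":[-2,0,18],"rot":[0,0,0],"gripper":-0.3},{"translation":[-2,0,22],"rot":[0,0,0],"gripper":-0.3},{"translation":[-2,0,26],"rot":[0,0,0],"gripper":-0.3},{"translation":[-2,0,27],"rot":[0,0,0],"gripper":-0.3}]'
python3 -c "
from h import *
where(); plan(0,31,.14,0.08,0)"
```

```text
t: 9.28
tool_pos: [0.5736, 0.0598, 0.1431]
ee_rot: [0.24, -3.132, -0.0]
force: [0.1, 0.0, -0.1]
opening: 0.0299
grasp_force: 0.0
t 9.28 box xy [ 2.3 30.2] z 0.1431 cw 0.086 F box [ 0.1  0.  -0.1] Tz -0.01 q [-0.1   0.28  1.68  0.    1.19 -1.83] open 0.0299
target [0.5712 0.06   0.14  ] trans [2.4 0.6 3.1] rot [ 0.    -0.    -0.006]
```

```bash
python3 -m handwheel '[{"translation":[2,0.5,3],"rot":[0,0,0],"gripper":-0.3},{"translation":[2,0.5,5],"rot":[0,0,0],"gripper":-0.3},{"translation":[2,0.5,5],"rot":[0,0,0],"gripper":-0.3}]'
python3 -c "
from h import *
where()"
python3 -m handwheel '[{"translation":[0,0,0],"rot":[0,0,0.1],"gripper":-0.3},{"translation":[0,0,0],"rot":[0,0,0.2],"gripper":-0.3},{"translation":[0,0,0],"rot":[0,0,0.3],"gripper":-0.3},{"translation":[0,0,0],"rot":[0,0,0.4],"gripper":-0.3},{"translation":[0,0,0],"rot":[0,0,0.5],"gripper":-0.3}]'
python3 -c "
from h import *
where()"
```

```text
t: 9.65
tool_pos: [0.5715, 0.06, 0.1382]
ee_rot: [0.24, -3.132, -0.0]
force: [0.1, 1.1, 0.1]
opening: 0.0301
grasp_force: 0.0
t 9.65 box xy [ 0.3 30.9] z 0.1382 cw 0.086 F box [0.4 1.  0.1] Tz -0.04 q [-0.1   0.28  1.69  0.    1.17 -1.83] open 0.0301
t: 10.28
tool_pos: [0.5732, 0.0594, 0.1389]
ee_rot: [0.546, 3.09, -0.001]
force: [4.3, -2.2, -1.4]
opening: 0.0298
grasp_force: 3.1
t 10.28 box xy [ 1.8 29.9] z 0.1389 cw 0.589 F box [ 3.6 -3.2 -1.4] Tz 0.2 q [-0.1   0.28  1.69 -0.    1.17 -1.32] open 0.0298
```

```bash
python3 -m handwheel '[{"translation":[0,0,0],"rot":[0,0,0.1],"gripper":-0.3},{"translation":[0,0,0],"rot":[0,0,0.2],"gripper":-0.3},{"translation":[0,0,0],"rot":[0,0,0.3],"gripper":-0.3},{"translation":[0,0,0],"rot":[0,0,0.4],"gripper":-0.3},{"translation":[0,0,0],"rot":[0,0,0.5],"gripper":-0.3}]'
python3 -c "
from h import *
where(); plan(0,32,.138,1.1,0)"
```

```text
t: 10.9
tool_pos: [0.5725, 0.0596, 0.1389]
ee_rot: [1.294, 2.86, 0.0]
force: [0.3, -0.3, 0.7]
opening: 0.0297
grasp_force: 3.0
t 10.9 box xy [ 1.1 30.3] z 0.1389 cw 1.089 F box [ 0.2 -0.4  0.7] Tz 0.15 q [-0.1   0.28  1.69 -0.    1.17 -0.82] open 0.0297
target [0.5709 0.061  0.138 ] trans [ 2.1 -0.2  0.9] rot [0.001 0.002 0.011]
```

```bash
python3 -m handwheel '[{"translation":[1,0,0],"rot":[0,0,0.1],"gripper":-0.3},{"translation":[1.5,0,0],"rot":[0,0,0.2],"gripper":-0.3},{"translation":[1.5,0,0],"rot":[0,0,0.3],"gripper":-0.3},{"translation":[1.5,0,0],"rot":[0,0,0.4],"gripper":-0.3},{"translation":[1.5,0,0],"rot":[0,0,0.5],"gripper":-0.3}]'
python3 -c "
from h import *
where()"
```

```text
t: 11.52
tool_pos: [0.5717, 0.0601, 0.1389]
ee_rot: [1.961, 2.45, 0.0]
force: [1.3, -2.3, 0.6]
opening: 0.0295
grasp_force: 3.5
t 11.53 box xy [ 0.5 31. ] z 0.1389 cw 1.589 F box [ 0.7 -2.6  0.6] Tz 0.14 q [-0.1   0.28  1.69 -0.    1.17 -0.32] open 0.0295
```

```bash
python3 -m handwheel '[{"translation":[0,0,0],"rot":[0,0,0.06],"gripper":-0.3},{"translation":[0,0,0],"rot":[0,0,0.12],"gripper":-0.3},{"translation":[0,0,0],"rot":[0,0,0.15],"gripper":-0.3},{"translation":[0,0,0],"rot":[0,0,0.15],"gripper":-0.3}]'
python3 -c "
from h import *
where()"
python3 -m handwheel '[{"translation":[0,0,0],"rot":[0,0,0.06],"gripper":-0.3},{"translation":[0,0,0],"rot":[0,0,0.1],"gripper":-0.3},{"translation":[0,0,0],"rot":[0,0,0.1],"gripper":-0.3}]'
python3 -c "
from h import *
where()"
```

```text
t: 12.02
tool_pos: [0.5714, 0.0605, 0.1388]
ee_rot: [2.136, 2.301, 0.001]
force: [2.4, -4.7, 0.7]
opening: 0.0299
grasp_force: 2.8
t 12.03 box xy [ 0.4 31.4] z 0.1388 cw 1.735 F box [ 1.2 -5.1  0.7] Tz 0.1 q [-0.1   0.28  1.69 -0.    1.17 -0.17] open 0.0299
t: 12.4
tool_pos: [0.5713, 0.0606, 0.1388]
ee_rot: [2.248, 2.192, 0.001]
force: [3.7, -5.2, 0.4]
opening: 0.0298
grasp_force: 2.8
t 12.4 box xy [ 0.3 31.6] z 0.1388 cw 1.835 F box [ 2.4 -6.   0.4] Tz 0.06 q [-0.1   0.28  1.69 -0.    1.17 -0.07] open 0.0298
```

```bash
python3 -m handwheel '[{"translation":[0,0,0],"rot":[0,0,0.05],"gripper":-0.3},{"translation":[0,0,0],"rot":[0,0,0.08],"gripper":-0.3},{"translation":[0,0,0],"rot":[0,0,0.08],"gripper":-0.3}]'
python3 -c "
from h import *
where()"
python3 -m handwheel '[{"translation":[0,0,0],"rot":[0,0,0.05],"gripper":-0.3},{"translation":[0,0,0],"rot":[0,0,0.08],"gripper":-0.3},{"translation":[0,0,0],"rot":[0,0,0.08],"gripper":-0.3}]'
python3 -c "
from h import *
where()
s=optics.grab_frame('scene'); cv2.imwrite('pics/s5.png',cv2.resize(s['image'][130:240,220:360],(700,550)))"
```

```text
t: 12.78
tool_pos: [0.5713, 0.0607, 0.1387]
ee_rot: [2.334, 2.101, 0.001]
force: [2.7, -4.6, 1.9]
opening: 0.0297
grasp_force: 3.0
t 12.78 box xy [ 0.3 31.7] z 0.1387 cw 1.915 F box [ 1.5 -5.1  1.9] Tz 0.11 q [-0.1   0.28  1.69 -0.    1.17  0.01] open 0.0297
t: 13.15
tool_pos: [0.5711, 0.0607, 0.1388]
ee_rot: [2.414, 2.008, -0.0]
force: [1.5, -4.8, 2.9]
opening: 0.0298
grasp_force: 14.9
t 13.15 box xy [ 0.  31.7] z 0.1388 cw 1.993 F box [ 0.3 -5.   2.9] Tz 0.78 q [-0.1   0.28  1.69 -0.    1.17  0.08] open 0.0298
```

View pics/s5.png

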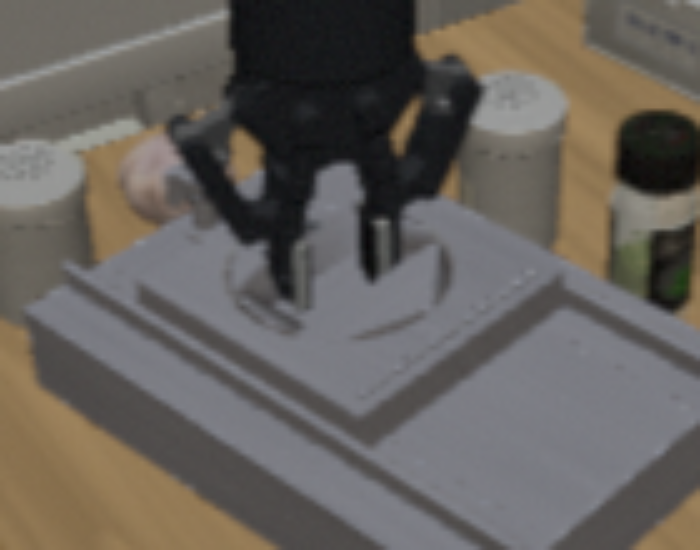

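The slot now lies across the panel (ends near (280,310) and (440,260)) and the tongue stands over the keeper at about (190,190). The moment jumped to 0.78 N m, so it is at its stop. Unloading the fingers and lifting clear.

```bash
python3 -m handwheel '[{"translation":[0,0,0],"rot":[0,0,-0.1],"gripper":-0.3},{"translation":[0,0,0],"rot":[0,0,-0.25],"gripper":-0.3},{"translation":[0,0,0],"rot":[0,0,-0.3],"gripper":-0.3},{"translation":[0,0,0],"rot":[0,0,-0.3],"gripper":-0.3}]'
python3 -c "
from h import *
where()"
python3 -m handwheel '[{"translation":[0,0,-20],"rot":[0,0,0],"gripper":-0.3},{"translation":[0,0,-60],"rot":[0,0,0],"gripper":-0.3},{"translation":[0,0,-110],"rot":[0,0,0],"gripper":-0.3},{"translation":[0,0,-110],"rot":[0,0,0],"gripper":-0.3}]'
python3 -m handwheel '[{"translation":[20,50,0],"rot":[0,0,0],"gripper":-0.3},{"translation":[40,100,0],"rot":[0,0,0],"gripper":-0.3},{"translation":[40,150,0],"rot":[0,0,0],"gripper":-0.3}]' 
python3 -c "
from h import *
where()
t=optics.grab_frame('top'); s=optics.grab_frame('scene')
a=cv2.resize(t['image'][150:280,215:365],(450,390)); b=cv2.resize(s['image'][130:260,215:330],(345,390))
cv2.imwrite('pics/m6.png',np.hstack([a,b]))"
```

```text
t: 13.7
tool_pos: [0.5698, 0.0619, 0.1378]
ee_rot: [-2.089, -2.343, 0.001]
force: [-0.2, 0.3, -0.1]
opening: 0.0297
grasp_force: 0.0
t 13.7 box xy [-0.9 33.1] z 0.1378 cw 1.695 F box [-0.1  0.3 -0.1] Tz 0.06 q [-0.1   0.28  1.69  0.    1.18 -0.21] open 0.0297
t: 14.2
tool_pos: [0.573, 0.0614, 0.2532]
ee_rot: [2.088, 2.339, 0.008]
force: [0.2, 0.5, -0.4]
opening: 0.0304
grasp_force: 0.0
t: 14.58
tool_pos: [0.7154, 0.1203, 0.2468]
ee_rot: [-2.088, -2.344, 0.001]
force: [0.8, -0.2, 1.7]
opening: 0.0299
grasp_force: 0.0
t 14.57 box xy [154.4  55.4] z 0.2468 cw 1.694 F box [ 0.7 -0.4  1.7] Tz -0.02 q [ 0.    0.5   1.16  0.    1.48 -0.11] open 0.0299
```

View pics/m6.png

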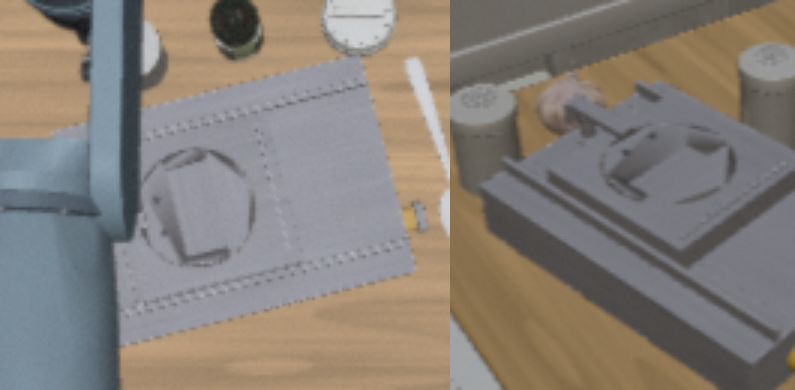

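The tongue points to +y, with the claw behind the keeper pin at scene crop (585,120). The slot is square to the rails, the panel is home, and the bystanders in view haven't moved.

```bash
python3 -m handwheel '[{"translation":[0,0,-10],"rot":[0,0,0],"gripper":-0.3},{"translation":[0,0,-10],"rot":[0,0,0],"gripper":-0.3},{"translation":[0,0,-10],"rot":[0,0,0],"gripper":-0.3}]'
python3 -c "
from bench import manip
print(manip.sign_off())"
```

```text
t: 15.05
tool_pos: [0.7146, 0.1179, 0.2598]
ee_rot: [2.091, 2.343, 0.002]
force: [-0.3, 0.0, 0.6]
opening: 0.0299
grasp_force: 0.0
the job is handed in; nothing more can be done
None
```

I pushed the panel home with a shut fingertip, then turned the fastener clockwise to its stop with both fingertips in the slot (not just one), so the claw is behind the pin; I never touched the bystanders, and I handed the job in at about 15 s with the arm clear.

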